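Balance the ballasted arm on the stand

TASK

The grey sealed counterweight arm on the red rests hides a ballast slug somewhere inside. Find where it balances by lifting it just off the rests at trial points, never letting it tip by more than about 10 degrees, then carry it level to the blue balancing stand and set it gently on the single aluminium saddle, yellow line up and lined up with the stand, so that it stays level there by itself, clear of the rubber catch stops, ready for its pivot to be marked. Do not push hard on the stand or the rests (the saddle is sprung and must not be driven onto its stop), and leave the other things on the bench where they are.

Things in the scene. Friction and masses are not known exactly. Their poses are not given: they have to be found in the camera images.
- bar_mid (a point): Centre (half-way up and half-way along) of the counterweight arm: a sealed square tube 400 mm long (its x axis), 30 mm wide (y) and 30 mm high (z up), grey with brass bands at both ends and a thin yellow line along its top. It weighs 0.6 to 0.9 kg. A ballast slug fixed inside, invisible, puts its balance point 15 to 110 mm off the middle along x; across its width and height it is central. At the start its underside is 60 mm above the bench.
- bar: The same arm; origin at the middle of its underside, same axes.
- rests: Red fixed double rest the arm starts on: base 340 x 66 x 12 mm, two uprights 20 mm thick centred 150 mm either side of the origin along its x axis. The arm lies along x in their notches, notch floor 60 mm high, notch 44 mm wide with 12 mm high cheeks. Origin on the bench under the middle.
- stand: Blue fixed balancing stand, base 210 x 50 x 12 mm, long axis x, origin on the bench under the middle. In the middle a blue socket (34 x 20 mm, 68 mm high) holds the aluminium saddle. Centred 75 mm either side along x are catch stops with rubber tops 14 x 44 mm, 78 mm high: an arm that tips on the saddle comes to rest on one of them, about 8 degrees off level.
- saddle_top (a point): Centre of the saddle's flat top, 18 mm along x by 20 mm along y, z up, 90 mm above the bench while empty. The saddle is sprung: it gives 1 mm per 3 N straight down, 6 mm at most, then stops hard; the arm's weight sinks it 2 to 3 mm. The arm stays level only if its balance point lies over this top; it must lie along x.
- bracket_a: dark steel U-shaped post base, 70 x 70 x 56 mm, loose; origin at its underside. A bystander: leave it alone.
- bracket_b: another dark steel U-shaped post base, 70 x 70 x 56 mm, loose; origin at its underside. A bystander: leave it alone.
- plates: small stack of four flat steel plates as one piece, 100 x 60 x 24 mm; origin at its underside. A bystander: leave it alone.
- wrench: steel open wrench lying flat; origin at its underside. A bystander: leave it alone.
- bolt_tin: white open tin, 80 mm wide, 70 mm high; origin at its underside. A bystander: leave it alone.
- hammer: hammer lying flat; origin at its underside. A bystander: leave it alone.
- stone: white marking stone, 100 x 14 x 7 mm; origin at its underside. A bystander: leave it alone.
There are look-alikes about, which are no part of the job. Of the things that look like the stand, the smaller one is meant.

How it is judged:
By the outcome, as a careful person would: the job done as asked, in the order asked, and still so for the second after the job is handed in, with the robot touching nothing.
It also fails if it takes over 72 s, if anything falls off the work surface, if the arm or the gripper's body presses on something with over 40 N, if the wrist force passes 120 N, or if a joint passes its speed limit or range.

ROBOT

A 6-joint arm with a two-finger parallel gripper is mounted at the origin on the work surface. World frame = base frame: x ahead of the robot, y to its left, z up, the work surface at z = 0. Lengths are in mm, angles in rad, forces in N, time in s.
With the tool pointing down it reaches from about 350 to 775 mm from the base axis. Payload 7.3 kg.
Tool frame: the origin (TCP) lies between the finger pads; the fingertips stand 22 mm ahead of it and the grasp point (between the pads) lies 3 mm ahead of it; z points along the fingers, x is the direction in which the jaws open and shut, and the axes are right-handed (so a half turn about z gives the same grasp; the last joint's range is limited). The gripper opens to 92 mm and grips with 3 to 60 N. Pads are 19 mm wide; open, the fingers measure 130 mm over their backs; the gripper's body (75 mm by 190 mm) begins 47 mm behind the grasp point.
Start: joints at [-1.291, 0.342, 1.524, -0, 1.275, -0.146], TCP at [216.874, -478.13, 248.741] pointing down, gripper open.
Joint ranges: [-2.53, 2.53], [-0.77, 2.02], [0.04, 2.7], [-1, 4.14], [0.28, 2.66], [-3.11, 3.11]. Speed limits (rad/s): [2.57, 2.57, 3.14, 3.14, 3.14, 3.14].

INTERFACE

Orientations are given as [roll, pitch, yaw] about the fixed x, y, z axes, in that order (R = Rz(yaw) Ry(pitch) Rx(roll)).
In Python, from plant import * gives the robot as it stands. The module is installed in compiled form; this text tells all that it offers.
- The arm moves only by the shell command python3 -m handwheel 'ROWS' [OPENING]. ROWS is a JSON object of lists of equal length, an entry for each row: "translation": the shift along the world's x, y, z in units of 15 cm (1.0 is 15 cm), a list of three; "twist": the turn about the world's z in units of 90 degrees (1.0 is 90 degrees). In form: {"translation": [[tx, ty, tz], ...], "twist": [twist, ...]}. A call has exactly 8 rows; each row shifts and turns the pose as measured when the row begins; what a row does not reach is not made up. A row lasts 1/8 s, in which the tool goes at most 62.5 mm and 10.7 degrees, less where a joint would pass 70% of its speed; a pose out of reach is approached as far as the arm can. A call with a number of a shift or a turn outside -1 to 1 is refused whole. A call with a gripper value outside its range is refused whole. OPENING is the closure in counts, from 0 (fully open) to 255 (shut), set as the call begins (- or left out, the last holds). The fingers move at their own pace and stop on an object; the grip force is fixed at half the most. Time passes only in rows, so rows that do not move let the fingers close, or fill a call up. It gives the time, the measured TCP pose, the force and the opening at its end, in the units of the state.
- get_obs(): the state, without advancing time (a new reading comes with each control period).
- capture(name): name is "side" or "top"; returns a dict with "img" (384x512x3 uint8, red, green, blue), "vertical_fov" (degrees; the focal length in pixels is half the picture's height over the tangent of half this angle, whatever the lens; pixels are square), "cx", "cy" (the principal point, pixels), "distortion" ([k1, k2, p1, p2, k3] as OpenCV has them; the pictures are not rectified), "world_from_camera" (4x4, takes a point from camera to world coordinates). Camera axes: x right, y up, looking along -z (the intrinsics and any distortion apply to the point x, -y, -z); pixel columns grow to the right and rows downward; lengths in mm; the calibration is good to about 2 mm. A picture is of the moment at which its call begins. There is no depth.
- close_job(): hands the job in, once; it reports no verdict.
Trained networks look in the newest picture that a camera, given by its name, has taken for a name from the list of things; names that differ only in an ending like _2 or _b are one class to them, and where a whole thing is asked for, a point or a joint stands for the part that bears it (a point fixed in the world has none). Each returns a list of dicts, best first, with "score" (0 to 1); they miss things now and then, are a little off and sometimes report something else, mostly with a low value. They report only what shows in the picture. A call takes as long as a camera call. They do not tell look-alikes from the thing itself.
- search_frame(camera, label): "position" ([x, y, z] in mm, in the coordinates of the camera as it stood for that picture, good to about 4 mm: the middle of the surface that is visible of it).
- spot_point(camera, label): "position" ([x, y, z] in mm, in the coordinates of the camera as it stood for that picture, good to about 4 mm: a listed point, or the origin of a listed thing).
The state is a dict: "time": time; "joint_positions": joint angles; "dq": joint speeds; "tau": joint torques, N m; "tool_pos": TCP position; "tcp_rot": TCP orientation; "contact_force": force on the tool from outside, world axes, zero at the start; "moment": the same for the moment, N m; "grip_width": finger opening in mm.
Only numpy, scipy, OpenCV 4.12 (cv2) and the standard library are available. Lean on these libraries where they do the work, as an engineer would, in place of code of your own. Each camera call takes 0.05 s, during which the arm holds its last target.

## Working session

There is one attempt and no reset: what is moved stays moved. The work goes in short steps, Python scripts to look and compute and a shell command to move; the robot and the scene stay as the last step left them, time stands still between calls to the robot, and variables do not carry over. Pictures are saved under pics/ and viewed, and the job is handed in when it is done.

```bash
mkdir -p pics
cat > h.py <<'E'
from plant import *
import numpy as np, cv2
def snap(n,f):
    c=capture(n); cv2.imwrite('pics/'+f,cv2.cvtColor(c['img'],cv2.COLOR_RGB2BGR)); return c
def K(c):
    f=c['img'].shape[0]/2/np.tan(np.radians(c['vertical_fov']/2))
    return np.array([[f,0,c['cx']],[0,f,c['cy']],[0,0,1.]])
def ray(c,u,v):
    p=cv2.undistortPoints(np.array([[[u,v]]],float),K(c),np.array(c['distortion'],float))[0,0]
    T=np.array(c['world_from_camera']); d=T[:3,:3]@np.array([p[0],-p[1],-1]); return T[:3,3],d/np.linalg.norm(d)
def atz(c,u,v,z):
    o,d=ray(c,u,v); return o+d*(z-o[2])/d[2]
def w(c,p):
    T=np.array(c['world_from_camera']); return T[:3,:3]@np.array(p)+T[:3,3]
def proj(c,P):
    T=np.array(c['world_from_camera']); q=T[:3,:3].T@(np.array(P,float)-T[:3,3]); q=q*[1,-1,-1]
    return cv2.projectPoints(q.reshape(1,1,3),np.zeros(3),np.zeros(3),K(c),np.array(c['distortion'],float))[0].ravel()
def tri(c1,p1,c2,p2):
    o1,d1=ray(c1,*p1);o2,d2=ray(c2,*p2)
    s=np.linalg.lstsq(np.stack([d1,-d2],1),o2-o1,rcond=None)[0]
    a,b=o1+s[0]*d1,o2+s[1]*d2; return (a+b)/2,np.linalg.norm(a-b)
E
python3 - <<'E'
from h import *
np.set_printoptions(precision=1,suppress=True)
print(get_obs())
for n in ['side','top']:
    c=snap(n,n+'0.png'); print(n,np.array(c['world_from_camera']),c['vertical_fov'],c['distortion'])
    for l in ['bar_mid','bar','rests','stand','saddle_top','bracket_a','plates','wrench','bolt_tin','hammer','stone']:
        print(l,[(w(c,r['position']),round(r['score'],2)) for r in spot_point(n,l)])
E
```

```text
{'time': 0.0, 'joint_positions': array([-1.3,  0.3,  1.5, -0. ,  1.3, -0.1]), 'dq': array([-0., -0., -0.,  0.,  0., -0.]), 'tau': array([  0. , -43.1, -24.4,   0.1,   0.1,  -0. ]), 'tool_pos': array([ 216.7, -477.8,  248.1]), 'tcp_rot': array([-3.1,  0. , -1.1]), 'contact_force': array([ 0.3, -0.5,  0. ]), 'moment': array([-0. ,  0.1,  0. ]), 'grip_width': 91.97642685849578}
side [[    1.     -0.     -0.    448. ]
 [   -0.      0.6    -0.8 -1111.2]
 [    0.      0.8     0.6   894.9]
 [    0.      0.      0.      1. ]] 45.0948433775394 [-0.1  0.   0.   0.   0. ]
bar_mid [(array([442.8,  44. ,  78.3]), 0.92), (array([548.7, 437.6,  -3.6]), 0.36)]
bar [(array([448.2,  47.7,  61.3]), 0.97), (array([648. ,  60.4,  92. ]), 0.21)]
rests [(array([451.4,  46.3,   3.5]), 0.95), (array([ 656.6, -421. ,   -0.1]), 0.24)]
stand [(array([642.8,  57.1,   2.6]), 0.89), (array([177.2, 349.3,   4.7]), 0.6)]
saddle_top [(array([646.7,  60. ,  86.9]), 0.43)]
bracket_a [(array([547.2, 437.8,  -2.7]), 0.73), (array([802. , 122.2,   0.7]), 0.63), (array([767.6, 272.5,   0.8]), 0.57)]
plates [(array([ 531.2,
[... 477 characters left out ...]
)]
rests [(array([447.8,  46. ,  -0.1]), 0.94)]
stand [(array([181.7, 350.2,   2.6]), 0.92), (array([646.3,  61.9,  -3. ]), 0.9), (array([447.4,  42.8,   0.3]), 0.61)]
saddle_top [(array([ 797.3, -115.9,    1.9]), 0.72), (array([642.1,  58.7,  89.2]), 0.63), (array([181. , 352.4, 126.6]), 0.6), (array([643.8,  63. ,  -1.5]), 0.43)]
bracket_a [(array([805.8, 119. ,  -0.2]), 0.76), (array([549.1, 440.9,  -1.5]), 0.65)]
plates [(array([ 533. , -397.1,   -0. ]), 0.69)]
wrench [(array([ 798.2, -116.6,    5. ]), 0.6)]
bolt_tin [(array([770.4, 271.6,   1.4]), 0.59)]
hammer [(array([ 366.6, -417. ,   -0.4]), 0.66)]
stone [(array([ 658.1, -418.6,   -0.4]), 0.64), (array([809.1, 116.6,  -2. ]), 0.18)]
```

View pics/side0.png

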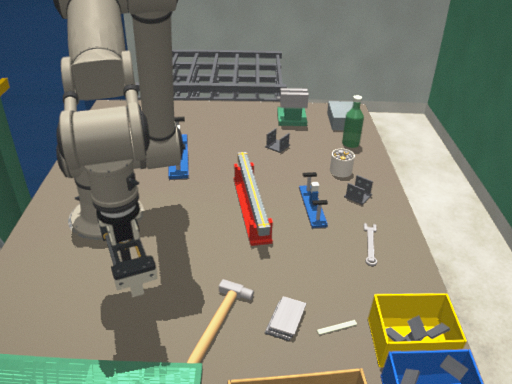

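View pics/top0.png

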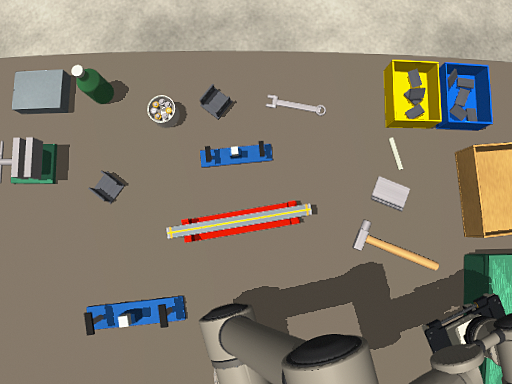

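The side view shows the bar on the red rests (about 253,195) and the small stand beyond it (313,200). The top view shows the bar from (168,232) to (315,209), the small stand at (236,154) and the bigger look-alike at (136,313). I'll zoom in for accurate corners.

Run:
```python
import cv2
t=cv2.imread('pics/top0.png'); s=cv2.imread('pics/side0.png')
cv2.imwrite('pics/t_c.png',cv2.resize(t[130:250,155:325],None,fx=4.5,fy=4.5,interpolation=cv2.INTER_CUBIC))
cv2.imwrite('pics/s_c.png',cv2.resize(s[145:250,220:345],None,fx=5.6,fy=5.6,interpolation=cv2.INTER_CUBIC))
```

```text
(no output)
```

View pics/t_c.png

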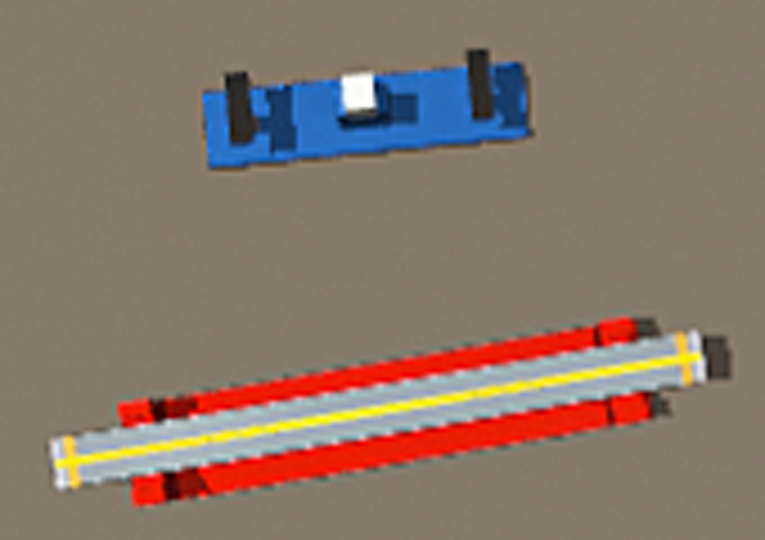

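View pics/s_c.png

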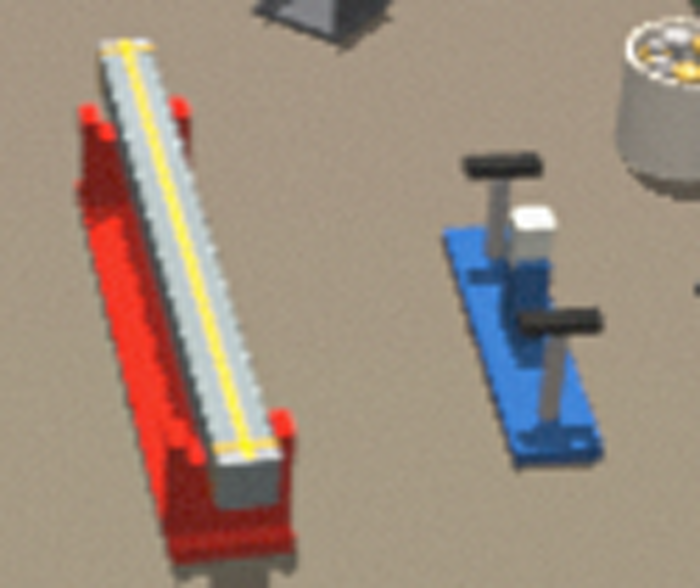

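Run:
```python
from h import *
np.set_printoptions(precision=1,suppress=True)
s=capture('side');t=capture('top')
P={'barL':((53,463),(125,42)),'barR':((706,357),(249,459)),'saddle':((358,90),(533,218)),'stopL':((239,107),(503,162)),'stopR':((480,85),(560,316)),
'baseLf':((204,92),None),'baseLn':((209,167),None),'baseRf':((526,64),None),'baseRn':((531,135),None)}
R={}
for k,(a,b) in P.items():
    a=((a[0]+.5)/4.5-.5+155,(a[1]+.5)/4.5-.5+130)
    if b:
        b=((b[0]+.5)/5.6-.5+220,(b[1]+.5)/5.6-.5+145)
        R[k],e=tri(t,a,s,b); z={'b':90,'s':78}[k[0]]
        if k=='saddle':z=90
        print(k,R[k],e,'top@z',atz(t,*a,z),'side@z',atz(s,*b,z))
        R[k]=(atz(t,*a,z),atz(s,*b,z))
    else: print(k,atz(t,*a,12))
for a,b in(('barL','barR'),('stopL','stopR')):
  for i in (0,1):
    d=R[b][i]-R[a][i]; print(a,i,np.linalg.norm(d),np.degrees(np.arctan2(d[1],d[0])),(R[a][i]+R[b][i])/2)
```

```text
barL [416.2 241.1  88.9] 2.4135001443787365 top@z [417.4 240.8  90. ] side@z [415.  239.2  90. ]
barR [ 485.  -154.    92.7] 1.3235748070147726 top@z [ 485.8 -154.4   90. ] side@z [ 484.5 -150.9   90. ]
saddle [645.5  58.6  89.9] 3.086959801706517 top@z [647.   58.5  90. ] side@z [643.9  58.1  90. ]
stopL [636.8 132.8  77.6] 2.759863559147315 top@z [638.1 132.8  78. ] side@z [635.3 131.9  78. ]
stopR [652.3 -16.   78.3] 1.2535527650136309 top@z [653. -16.  78.] side@z [651.8 -15.7  78. ]
baseLf [659.4 164.2  12. ]
baseLn [609.9 159.8  12. ]
baseRf [679.6 -46.2  12. ]
baseRn [632.7 -49.8  12. ]
barL 0 401.09856069742534 -80.1811421001651 [451.6  43.2  90. ]
barL 1 396.25340186405026 -79.90373928123671 [449.8  44.2  90. ]
stopL 0 149.54078757681668 -84.27218062610656 [645.5  58.4  78. ]
stopL 1 148.49661864787012 -83.62068655237225 [643.5  58.1  78. ]
```

Both views agree: bar top centre is about (450.7, 43.5, 90) with axis at -80.1°, and saddle about (645, 58.4, 90) with axis at -84°. Sizes and heights check. Moving above the bar now.

```bash
python3 -m handwheel '{"translation":[[0.16,0.355,-0.02],[0.16,0.355,-0.02],[0.16,0.355,-0.02],[0.16,0.355,-0.02],[0.16,0.355,-0.02],[0.16,0.355,-0.02],[0.16,0.355,-0.02],[0.16,0.355,-0.02]],"twist":[0.105,0.105,0.105,0.105,0.105,0.105,0.105,0.105]}' 0
```

```text
time: 2.3
tool_pos: [411.9, -43.0, 225.1]
tcp_rot: [3.139, -0.007, 0.208]
contact_force: [1.0, -0.2, -0.0]
grip_width: 91.8
```

```bash
python3 -m handwheel '{"translation":[[0.086,0.192,0],[0.086,0.192,-0.1],[0.086,0.192,-0.1],[0,0,-0.12],[0,0,-0.12],[0,0,-0.12],[0,0,0],[0,0,0]],"twist":[-0.011,-0.011,0,0,0,0,0,0]}' 0
```

```text
time: 3.3
tool_pos: [453.7, 51.2, 140.1]
tcp_rot: [3.138, -0.012, 0.183]
contact_force: [-0.7, 0.2, 0.3]
grip_width: 91.7
```

Run:
```python
from h import *
snap('top','t1.png');snap('side','s1.png')
t=cv2.imread('pics/t1.png'); s=cv2.imread('pics/s1.png')
a=cv2.resize(t[130:270,155:325],None,fx=3.5,fy=3.5); 
cv2.imwrite('pics/t1c.png',a)
cv2.imwrite('pics/s1c.png',cv2.resize(s[100:270,190:345],None,fx=3.5,fy=3.5))
o=get_obs();print(o['tool_pos'],np.degrees(o['tcp_rot']),o['moment'],o['contact_force'])
```

```text
[453.67514947  51.19011236 140.22165768] [179.80049988  -0.69224087  10.50592221] [ 0.03300968 -0.08621839 -0.01087921] [ 0.1596176  -0.3523166   0.30502167]
```

```bash
python3 -m handwheel '{"translation":[[-0.02,-0.05,0],[0,0,-0.14],[0,0,-0.14],[0,0,-0.1],[0,0,-0.035],[0,0,0],[0,0,0],[0,0,0]],"twist":[-0.007,0,0,0,0,0,0,0]}' 0
```

```text
time: 4.4
tool_pos: [452.6, 40.9, 80.7]
tcp_rot: [3.135, -0.021, 0.169]
contact_force: [-0.0, 0.9, 0.4]
grip_width: 91.7
```

View pics/s1c.png

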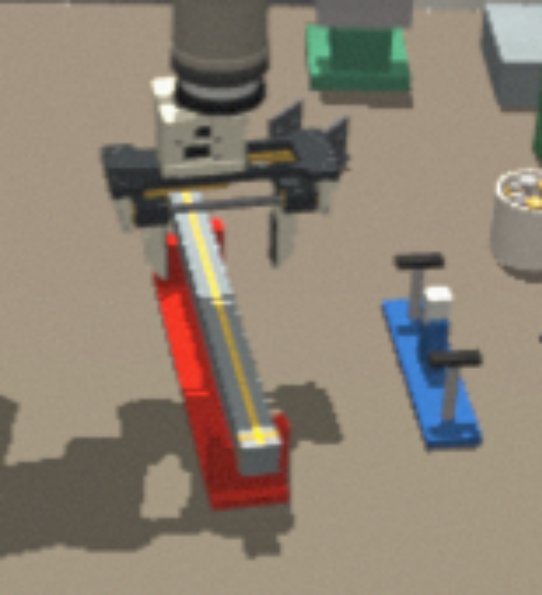

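```bash
python3 -m handwheel '{"translation":[[0,0,-0.015],[0,0,0],[0,0,0],[0,0,0],[0,0,0],[0,0,0],[0,0,0],[0,0,0]],"twist":[0,0,0,0,0,0,0,0]}' 255; python3 -c "
from plant import *
o=get_obs();print(o['joint_positions'],o['joint_positions'][[1,2,4]].sum(),o['tcp_rot'],o['moment'],o['contact_force'])"
```

```text
time: 5.4
tool_pos: [452.9, 41.0, 78.9]
tcp_rot: [3.135, -0.022, 0.17]
contact_force: [0.3, -0.0, -0.6]
grip_width: 30.0
[-7.78472240e-02  4.35373549e-01  1.94517430e+00 -1.49577499e-03
  7.38283148e-01 -2.46207669e-01] 3.118831000765103 [ 3.13504353 -0.02182309  0.16952676] [-0.01415307 -0.04275122  0.10003352] [ 0.25746954 -0.04561537 -0.62053898]
```

```bash
python3 -m handwheel '{"translation":[[0,0,0.015],[0,0,0.015],[0,0,0],[0,0,0],[0,0,0],[0,0,0],[0,0,0],[0,0,0]],"twist":[0,0,0,0,0,0,0,0]}' 255
python3 - <<'E'
from h import *
for i in range(3):
    snap('side','s2.png'); o=get_obs();print(o['tool_pos'],o['tcp_rot'],o['moment'],o['contact_force'])
s=cv2.imread('pics/s2.png')
cv2.imwrite('pics/s2c.png',cv2.resize(s[140:250,210:290],None,fx=7,fy=5.4))
E
```

```text
time: 6.4
tool_pos: [451.0, 41.0, 81.9]
tcp_rot: [3.136, -0.017, 0.169]
contact_force: [0.5, 0.0, -7.5]
grip_width: 29.6
[451.03829537  40.97484089  81.9133903 ] [ 3.13599114 -0.01684021  0.16933918] [-0.23491618 -0.11983814 -0.04339167] [-0.90459955  0.65405375 -7.20629828]
[450.99234185  40.98566681  81.89213921] [ 3.13599864 -0.01678672  0.16940301] [-0.22230293 -0.10096659 -0.00877222] [ 0.03693127 -0.15382916 -7.11265567]
[451.00148279  40.98769217  81.88561102] [ 3.13601699 -0.0167735   0.16937539] [-0.25148927 -0.16155222 -0.02065371] [ 0.15980813  0.06862744 -7.11830848]
```

View pics/s2c.png

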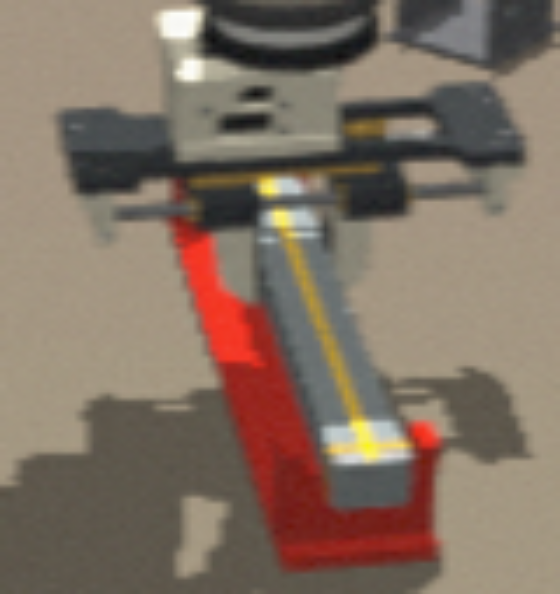

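```bash
python3 -m handwheel '{"translation":[[0,0,0.02],[0,0,0],[0,0,0],[0,0,0],[0,0,0],[0,0,0],[0,0,0],[0,0,0]],"twist":[0,0,0,0,0,0,0,0]}' 255
python3 - <<'E'
from h import *
for i in range(4):
    c=snap(['top','side'][i%2],['t3.png','s3.png'][i%2]); o=get_obs();print(o['tool_pos'],o['moment'],o['contact_force'])
s=cv2.imread('pics/s3.png')
cv2.imwrite('pics/s3c.png',cv2.resize(s[140:250,210:290],None,fx=7,fy=5.4))
s=cv2.imread('pics/t3.png')
cv2.imwrite('pics/t3c.png',cv2.resize(s[190:250,155:325],None,fx=4.5,fy=4.5))
E
```

```text
time: 7.55
tool_pos: [450.7, 41.0, 84.9]
tcp_rot: [3.136, -0.016, 0.17]
contact_force: [-0.5, 1.1, -7.8]
grip_width: 29.9
[450.70820972  40.99115956  84.90139118] [-0.32355046 -0.18790801 -0.009792  ] [-0.02787017 -0.81671029 -7.27714224]
[450.71658041  41.00402334  84.91261251] [-0.33113539 -0.13797019  0.02084061] [ 0.29871871 -0.23050613 -7.92132496]
[450.70507942  40.98873571  84.90193026] [-0.34621753 -0.18147041  0.01739443] [-0.07949088  0.51651231 -7.28840401]
[450.68896463  40.9979808   84.89432783] [-0.35270684 -0.11176569 -0.05065565] [ 0.25049101  0.24423436 -7.72555823]
```

View pics/s3c.png

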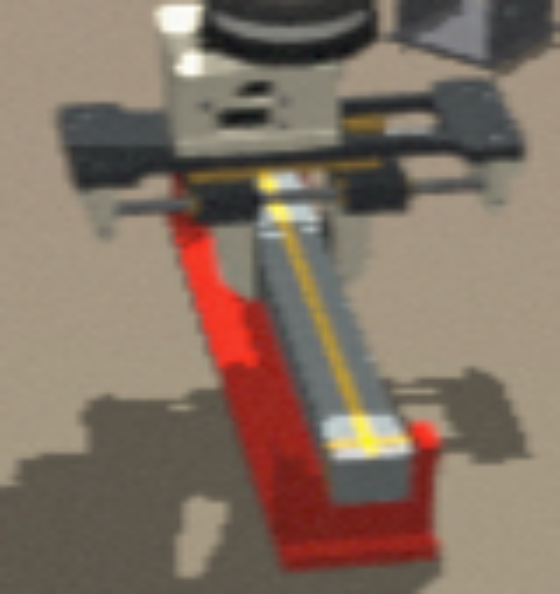

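View pics/t3c.png

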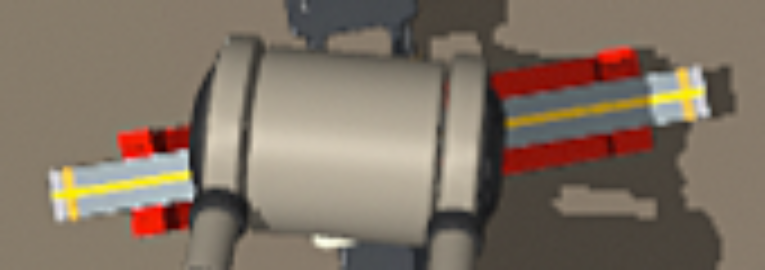

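Lifting the middle raises the −y end, and Mx ≈ −0.34 N·m with Fz ≈ −7.5 N, so the balance point is about 45–60 mm toward +y. I'll set it down and try 50 mm along.

```bash
python3 -m handwheel '{"translation":[[0,0,-0.016],[0,0,-0.016],[0,0,-0.012],[0,0,0],[0,0,0],[0,0,0],[0,0,0],[0,0,0]],"twist":[0,0,0,0,0,0,0,0]}' 255; python3 -m handwheel '{"translation":[[0,0,0],[0,0,0],[0,0,0],[0,0,0],[-0.019,0.11,0],[-0.019,0.11,0],[-0.019,0.11,0],[0,0,0]],"twist":[0,0,0,0,0,0,0,0]}' 90
```

```text
time: 8.75
tool_pos: [451.2, 40.8, 79.2]
tcp_rot: [3.136, -0.017, 0.17]
contact_force: [-0.2, -0.6, -2.4]
grip_width: 30.1
time: 9.75
tool_pos: [444.6, 91.4, 80.5]
tcp_rot: [3.135, -0.023, 0.168]
contact_force: [0.3, -0.5, 0.2]
grip_width: 59.5
```

```bash
python3 -m handwheel '{"translation":[[-0.012,0,-0.012],[0,0,0],[0,0,0],[0,0,0],[0,0,0],[0,0,0],[0,0,0],[0,0,0]],"twist":[0,0,0,0,0,0,0,0]}' 255;python3 -m handwheel '{"translation":[[0,0,0.02],[0,0,0.02],[0,0,0],[0,0,0],[0,0,0],[0,0,0],[0,0,0],[0,0,0]],"twist":[0,0,0,0,0,0,0,0]}' 255
python3 - <<'E'
from h import *
for i in range(4):
    c=snap(['top','side'][i%2],['t4.png','s4.png'][i%2]); o=get_obs();print(o['tool_pos'],o['moment'],o['contact_force'])
s=cv2.imread('pics/s4.png')
cv2.imwrite('pics/s4c.png',cv2.resize(s[140:250,210:290],None,fx=7,fy=5.4))
E
```

```text
time: 10.75
tool_pos: [442.9, 90.1, 78.7]
tcp_rot: [3.135, -0.023, 0.167]
contact_force: [-0.5, 0.5, 0.8]
grip_width: 30.0
time: 11.75
tool_pos: [440.9, 89.7, 83.0]
tcp_rot: [3.135, -0.017, 0.167]
contact_force: [0.5, 0.2, -7.9]
grip_width: 30.0
[440.85929258  89.73666221  83.02259225] [ 0.05786059 -0.08870801  0.0101223 ] [ 0.22242949  0.0963628  -8.20825886]
[440.83225114  89.75817056  83.02337332] [ 0.0454995  -0.04925331 -0.01383361] [-0.24437065 -0.35563543 -7.54449874]
[440.8337487   89.74525708  83.0319596 ] [ 0.06714363 -0.08240705 -0.02845731] [-0.4756009  -0.6191346  -6.95899423]
[440.85041011  89.71537135  83.04507805] [ 0.0754255  -0.07588543 -0.06602828] [-0.36201444  0.66827971 -7.07509444]
```

View pics/s4c.png

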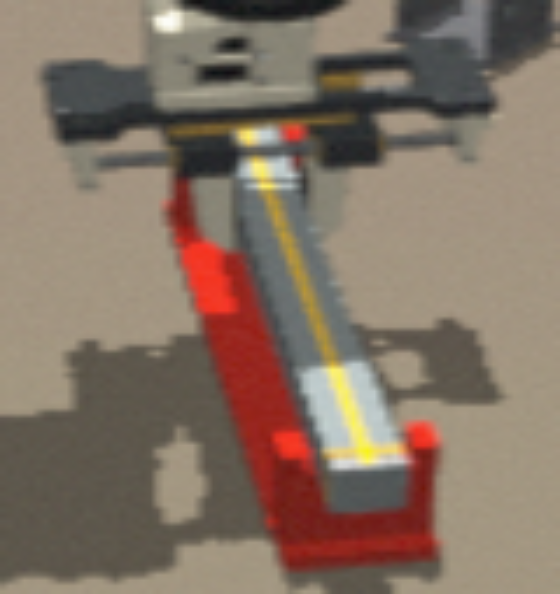

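```bash
python3 -m handwheel '{"translation":[[0,0,0.02],[0,0,0.02],[0,0,0],[0,0,0],[0,0,0],[0,0,0],[0,0,0],[0,0,0]],"twist":[0,0,0,0,0,0,0,0]}' 255
python3 - <<'E'
from h import *
M=[]
for i in range(8):
    c=snap(['top','side'][i%2],['t5.png','s5.png'][i%2]); o=get_obs();M.append(np.r_[o['moment'],o['contact_force']])
print(np.mean(M,0),np.std(M,0),o['tool_pos'])
s=cv2.imread('pics/s5.png')
cv2.imwrite('pics/s5c.png',cv2.resize(s[140:250,210:290],None,fx=7,fy=5.4))
s=cv2.imread('pics/t5.png')
cv2.imwrite('pics/t5c.png',cv2.resize(s[190:250,155:325],None,fx=4.5,fy=4.5))
E
```

```text
time: 12.95
tool_pos: [440.8, 89.7, 89.5]
tcp_rot: [3.136, -0.017, 0.167]
contact_force: [-0.1, -0.1, -8.0]
grip_width: 29.9
[ 6.95299726e-02 -8.36276861e-02  4.07889546e-03 -2.30194344e-01
  2.57445956e-01 -7.88988283e+00] [0.02366936 0.02719607 0.02912623 0.26297395 0.26126452 0.30433004] [440.83626207  89.75303197  89.5199853 ]
```

View pics/s5c.png

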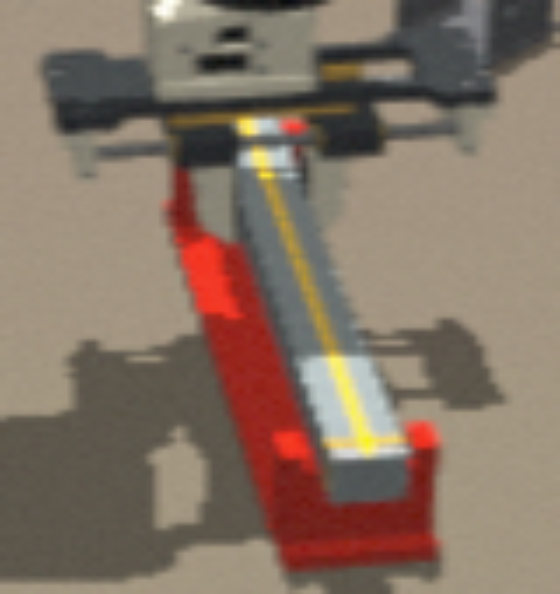

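View pics/t5c.png

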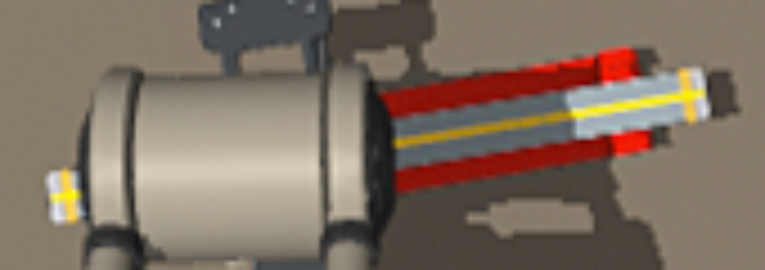

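Fully free and level, with W ≈ 7.8 N and Mx = +0.07 N·m, so the balance point is about 8.5 mm back toward −y. I'll set it down, average the sensor zero while open, regrip there and confirm.

```bash
python3 -m handwheel '{"translation":[[0,0,-0.02],[0,0,-0.02],[0,0,-0.016],[0,0,-0.013],[0,0,0],[0,0,0],[0,0,0],[0,0,0]],"twist":[0,0,0,0,0,0,0,0]}' 255; python3 -m handwheel '{"translation":[[0,0,0],[0,0,0],[0,0,0],[0.01,-0.057,0],[0,0,0],[0,0,0],[0,0,0],[0,0,0]],"twist":[0,0,0,0,0,0,0,0]}' 130
python3 - <<'E'
from h import *
M=[]
for i in range(8):
    capture('top'); o=get_obs();M.append(np.r_[o['moment'],o['contact_force']])
print(np.mean(M,0),np.std(M,0),o['tool_pos'])
E
```

```text
time: 14.35
tool_pos: [440.9, 89.7, 78.6]
tcp_rot: [3.135, -0.017, 0.167]
contact_force: [0.5, -0.8, -6.1]
grip_width: 30.1
time: 15.35
tool_pos: [444.9, 80.4, 80.4]
tcp_rot: [3.135, -0.023, 0.166]
contact_force: [0.3, 0.6, -0.3]
grip_width: 45.7
[-0.01236268 -0.09134588 -0.00434118  0.14130954  0.07601042  0.11582396] [0.02073036 0.03394307 0.00830763 0.51044556 0.57427558 0.30982028] [444.97658427  80.44623153  80.46949851]
```

```bash
python3 -m handwheel '{"translation":[[0,0,-0.015],[0,0,0],[0,0,0],[0,0,0],[0,0,0],[0,0,0],[0,0,0],[0,0,0]],"twist":[0,0,0,0,0,0,0,0]}' 255;python3 -m handwheel '{"translation":[[0,0,0.02],[0,0,0.02],[0,0,0.02],[0,0,0.01],[0,0,0],[0,0,0],[0,0,0],[0,0,0]],"twist":[0,0,0,0,0,0,0,0]}' 255
python3 - <<'E'
from h import *
M=[]
for i in range(10):
    c=snap(['top','side'][i%2],['t6.png','s6.png'][i%2]); o=get_obs();M.append(np.r_[o['moment'],o['contact_force']])
print(np.mean(M,0),np.std(M,0),o['tool_pos'],o['tcp_rot'])
s=cv2.imread('pics/s6.png')
cv2.imwrite('pics/s6c.png',cv2.resize(s[140:250,210:290],None,fx=7,fy=5.4))
s=cv2.imread('pics/t6.png')
cv2.imwrite('pics/t6c.png',cv2.resize(s[190:250,155:325],None,fx=4.5,fy=4.5))
E
```

```text
time: 16.75
tool_pos: [443.6, 80.3, 77.9]
tcp_rot: [3.135, -0.02, 0.167]
contact_force: [-0.9, -0.7, 1.9]
grip_width: 30.1
time: 17.75
tool_pos: [442.1, 80.4, 87.2]
tcp_rot: [3.136, -0.016, 0.167]
contact_force: [0.5, 0.2, -8.8]
grip_width: 29.8
[-2.64069058e-02 -7.96372911e-02 -3.87484936e-03  3.02629565e-01
 -1.29235103e-01 -7.86577441e+00] [0.02993    0.01896415 0.02782386 0.48701188 0.44565354 0.50563318] [442.17263535  80.36576452  87.26432147] [ 3.13548261 -0.0164317   0.16652654]
```

View pics/s6c.png

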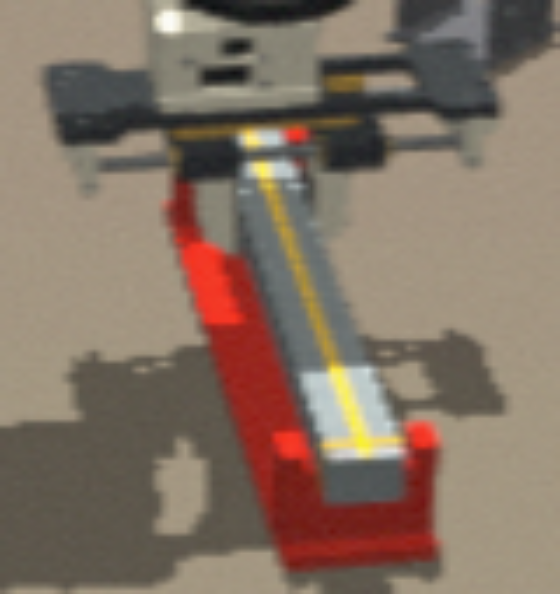

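View pics/t6c.png

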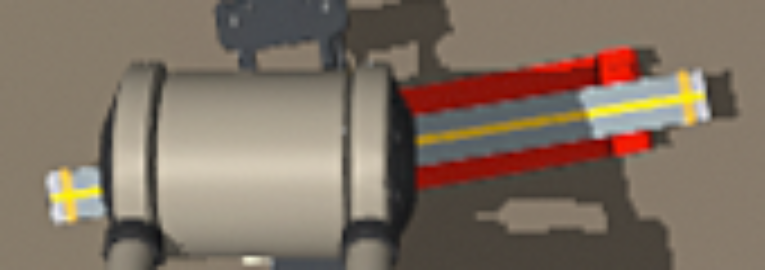

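Confirmed: residual moment is about −0.01 N·m, so the balance point is about 1 mm +y of the TCP and the bar is level. Lifting and carrying.

```bash
python3 -m handwheel '{"translation":[[0,0,0.05],[0,0,0.1],[0,0,0.1],[0,0,0.1],[0,0,0.06],[0.05,-0.006,0.02],[0.1,-0.01,0],[0.14,-0.015,0]],"twist":[0,0,0,0,0,-0.01,-0.01,-0.01]}' 255; python3 -m handwheel '{"translation":[[0.16,-0.018,0],[0.16,-0.018,0],[0.16,-0.018,0],[0.15,-0.018,0],[0.12,-0.015,0],[0.09,-0.01,0],[0.05,0,0],[0,0,0]],"twist":[-0.01,0,0,0,0,0,0,0]}' 255
python3 - <<'E'
from h import *
snap('side','s7.png');snap('top','t7.png');o=get_obs();print(o['moment'],o['contact_force'],o['tool_pos'],o['tcp_rot'])
E
```

```text
time: 19.25
tool_pos: [485.7, 75.7, 155.2]
tcp_rot: [3.136, -0.015, 0.117]
contact_force: [1.1, 0.3, -8.5]
grip_width: 30.1
time: 20.25
tool_pos: [625.1, 59.5, 147.9]
tcp_rot: [3.137, -0.006, 0.094]
contact_force: [-0.4, -2.2, -6.8]
grip_width: 29.9
[ 0.02580639 -0.14375786 -0.02446859] [-0.1021476   0.56214805 -7.46712445] [624.46606402  59.6000455  148.12180281] [ 3.13664817 -0.00536255  0.09479137]
```

View pics/s7.png

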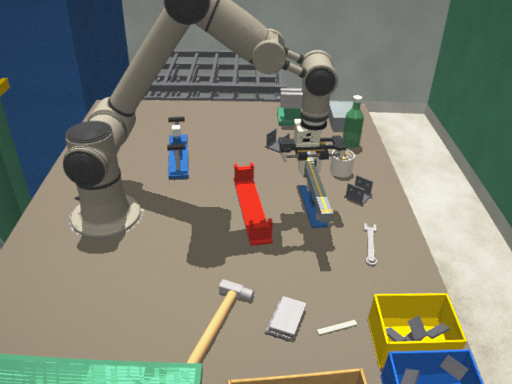

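View pics/t7.png

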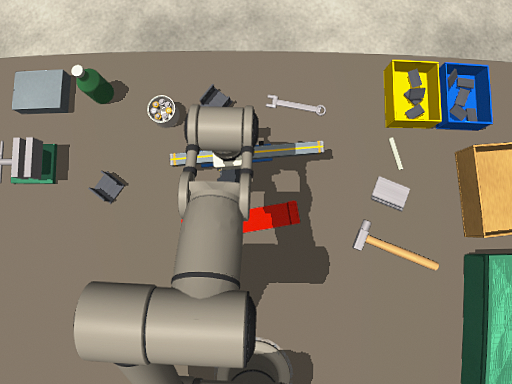

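Bar is above the stand in both views (top: ends at (171,160) and (324,147)). Fine approach next, to about 12 mm above the saddle.

```bash
python3 -m handwheel '{"translation":[[0.06,-0.006,0],[0.06,-0.006,-0.03],[0.02,0,-0.05],[0,0,-0.05],[0,0,-0.04],[0,0,-0.02],[0,0,0],[0,0,0]],"twist":[0,0,0,0,0,0,0,0]}' 255
python3 - <<'E'
from h import *
snap('side','s8.png');snap('top','t8.png');o=get_obs();print(o['moment'],o['contact_force'],o['tool_pos'],o['tcp_rot'])
t=cv2.imread('pics/t8.png'); s=cv2.imread('pics/s8.png')
cv2.imwrite('pics/t8c.png',cv2.resize(t[110:190,160:335],None,fx=4.5,fy=4.5,interpolation=cv2.INTER_CUBIC))
cv2.imwrite('pics/s8c.png',cv2.resize(s[110:240,270:370],None,fx=4.5,fy=4.5,interpolation=cv2.INTER_CUBIC))
E
```

```text
time: 21.35
tool_pos: [645.7, 58.0, 117.3]
tcp_rot: [3.137, -0.004, 0.095]
contact_force: [-0.3, -0.1, -7.8]
grip_width: 30.2
[ 0.02287186 -0.12044994 -0.01578495] [ 0.67194004 -0.05591931 -7.55402204] [645.77073469  57.9742918  117.37238161] [ 3.13683921 -0.00402434  0.09504073]
```

View pics/s8c.png

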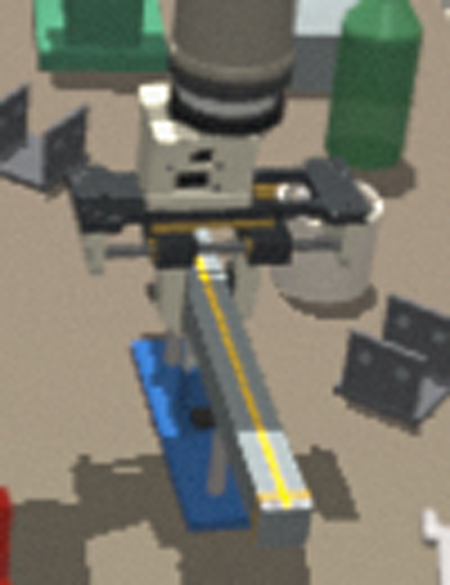

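View pics/t8c.png

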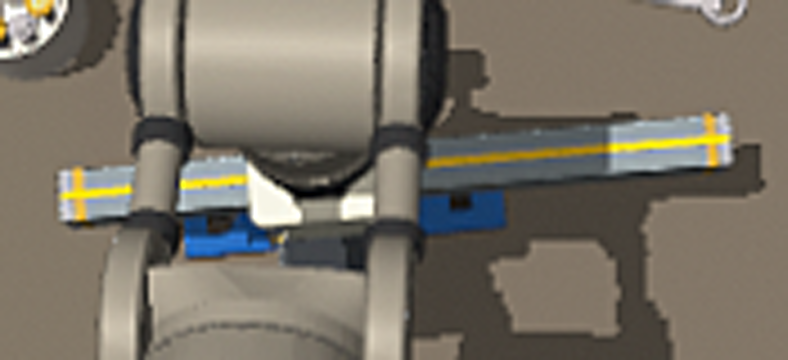

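Run:
```python
from h import *
np.set_printoptions(precision=1,suppress=True)
s=capture('side');t=capture('top')
L=((62+.5)/4.5-.5+160,(196.5)/4.5-.5+110);R=((730+.5)/4.5-.5+160,(139.5)/4.5-.5+110);Rs=((288+.5)/4.5-.5+270,(508.5)/4.5-.5+110)
print(tri(t,R,s,Rs))
z=129.4
a,b=atz(t,*L,z),atz(t,*R,z);d=b-a
print(a,b,np.linalg.norm(d),np.degrees(np.arctan2(d[1],d[0])),(a+b)/2)
for y in (58.4,):
    print('axis x at y',a+(b-a)*(y-a[1])/(b[1]-a[1]))
print(get_obs()['tool_pos'])
```

```text
(array([ 666.5, -177.3,  128.9]), np.float64(1.3220877316849855))
[629.3 218.5 129.4] [ 667.  -177.3  129.4] 397.5987341032322 -84.55343754541998 [648.2  20.6 129.4]
axis x at y [644.6  58.4 129.4]
[645.8  58.  117.3]
```

```bash
python3 -m handwheel '{"translation":[[0.01,0,-0.02],[0,0,-0.02],[0,0,-0.01],[0,0,-0.01],[0,0,-0.007],[0,0,0],[0,0,0],[0,0,0]],"twist":[0.005,0,0,0,0,0,0,0]}' 255
python3 - <<'E'
from h import *
o=get_obs();print(o['moment'],o['contact_force'],o['tool_pos'],o['tcp_rot'])
E
```

```text
time: 22.55
tool_pos: [647.5, 57.9, 107.4]
tcp_rot: [3.137, -0.005, 0.103]
contact_force: [-0.1, -0.7, -7.1]
grip_width: 30.0
[-0.01447319 -0.00851113  0.00116733] [-0.07767955 -0.67290573 -7.07505662] [647.49262486  57.94455721 107.39119706] [ 3.1367068  -0.00470733  0.10346602]
```

```bash
python3 -m handwheel '{"translation":[[0,0,-0.007],[0,0,0],[0,0,-0.004],[0,0,0],[0,0,0],[0,0,0],[0,0,0],[0,0,0]],"twist":[0,0,0,0,0,0,0,0]}' 255
python3 - <<'E'
from h import *
M=[]
for i in range(4):
    c=snap(['top','side'][i%2],['t9.png','s9.png'][i%2]); o=get_obs();M.append(np.r_[o['moment'],o['contact_force']])
print(np.mean(M,0),o['tool_pos'],o['tcp_rot'])
E
```

```text
time: 23.55
tool_pos: [647.6, 58.0, 106.6]
tcp_rot: [3.137, -0.005, 0.104]
contact_force: [-1.3, -0.5, -3.9]
grip_width: 30.0
[-0.04629206  0.13977121 -0.01197781 -1.68406681 -0.28198169 -4.29625656] [647.55410945  57.95568811 106.56102733] [ 3.13657127 -0.00537274  0.10346013]
```

```bash
python3 -m handwheel '{"translation":[[0,0,-0.007],[0,0,0],[0,0,-0.004],[0,0,0],[0,0,0],[0,0,0],[0,0,0],[0,0,0]],"twist":[0,0,0,0,0,0,0,0]}' 255
python3 - <<'E'
from h import *
M=[]
for i in range(4):
    c=snap(['top','side'][i%2],['t9.png','s9.png'][i%2]); o=get_obs();M.append(np.r_[o['moment'],o['contact_force']])
print(np.mean(M,0),o['tool_pos'],o['tcp_rot'])
E
```

```text
time: 24.75
tool_pos: [647.6, 58.0, 105.7]
tcp_rot: [3.136, -0.006, 0.104]
contact_force: [-3.1, 0.0, -1.6]
grip_width: 29.7
[-0.06099454  0.32031397 -0.01072579 -2.78343023  0.08122881 -1.07828305] [647.58639474  57.96087006 105.74810341] [ 3.13638745 -0.00592093  0.10361033]
```

```bash
python3 -m handwheel '{"translation":[[0,0,0],[0,0,0],[0,0,0],[0,0,0],[0,0,0],[0,0,0],[0,0,0],[0,0,0]],"twist":[0,0,0,0,0,0,0,0]}' 90
python3 - <<'E'
from h import *
snap('side','s10.png');snap('top','t10.png');o=get_obs();print(o['moment'],o['contact_force'],o['tool_pos'],o['tcp_rot'])
t=cv2.imread('pics/t10.png'); s=cv2.imread('pics/s10.png')
cv2.imwrite('pics/t10c.png',cv2.resize(t[110:190,160:335],None,fx=4.5,fy=4.5,interpolation=cv2.INTER_CUBIC))
cv2.imwrite('pics/s10c.png',cv2.resize(s[110:240,270:370],None,fx=4.5,fy=4.5,interpolation=cv2.INTER_CUBIC))
E
```

```text
time: 25.95
tool_pos: [650.1, 57.9, 107.6]
tcp_rot: [3.136, -0.013, 0.103]
contact_force: [-0.7, -0.4, 0.6]
grip_width: 59.5
[ 0.01162503 -0.10548402  0.00507067] [ 0.91930601 -0.6029488  -0.88130009] [650.17937243  57.8908443  107.60381739] [ 3.13570988 -0.01311148  0.10336445]
```

View pics/s10c.png

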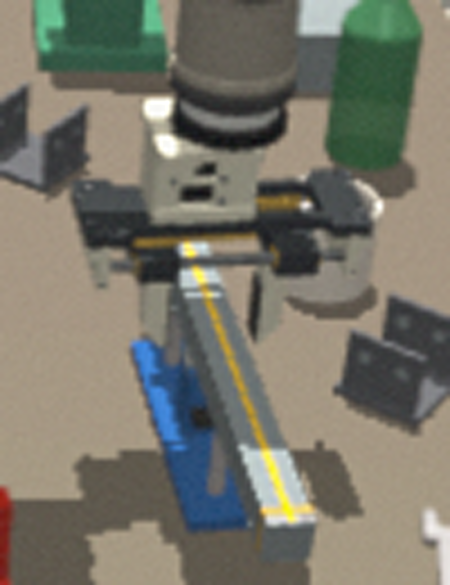

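View pics/t10c.png

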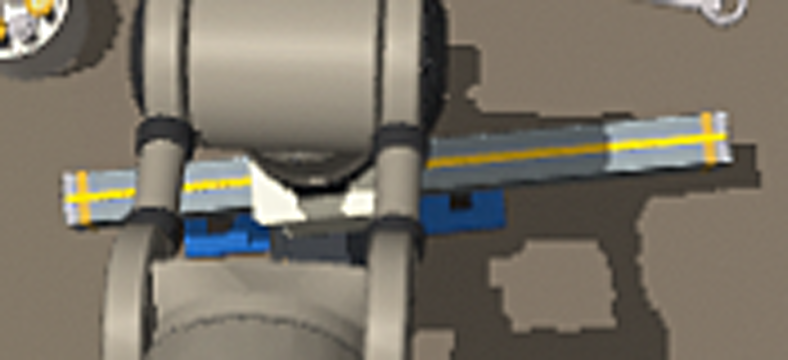

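It stays on the saddle after release and looks level (side view line from (190,252) to (290,518)). Withdrawing straight up.

```bash
python3 -m handwheel '{"translation":[[-0.008,0,0.03],[0,0,0.06],[0,0,0.1],[0,0,0.15],[0,0,0.2],[0,0,0.25],[0,0,0.2],[0,0,0]],"twist":[0,0,0,0,0,0,0,0]}' 90; python3 -m handwheel '{"translation":[[-0.15,-0.15,0],[-0.25,-0.25,0],[-0.25,-0.3,0],[-0.25,-0.3,0],[-0.2,-0.3,0],[-0.1,-0.3,0],[0,-0.2,0],[0,0,0]],"twist":[0,0,0,0,0,0,0,0]}' 90
python3 - <<'E'
from h import *
snap('side','s11.png');snap('top','t11.png');o=get_obs();print(o['tool_pos'],o['time'])
t=cv2.imread('pics/t11.png'); s=cv2.imread('pics/s11.png')
cv2.imwrite('pics/t11c.png',cv2.resize(t[110:190,160:335],None,fx=4.5,fy=4.5,interpolation=cv2.INTER_CUBIC))
cv2.imwrite('pics/s11c.png',cv2.resize(s[130:240,280:360],None,fx=5,fy=5,interpolation=cv2.INTER_CUBIC))
E
```

```text
time: 27.05
tool_pos: [648.9, 57.9, 268.2]
tcp_rot: [3.135, -0.019, 0.103]
contact_force: [-0.4, 0.4, 0.8]
grip_width: 59.5
time: 28.05
tool_pos: [459.1, -217.2, 264.1]
tcp_rot: [3.137, -0.015, 0.105]
contact_force: [0.0, 0.8, -0.5]
grip_width: 59.2
[ 459.40070964 -215.28273519  264.1549358 ] 28.15
```

View pics/s11c.png

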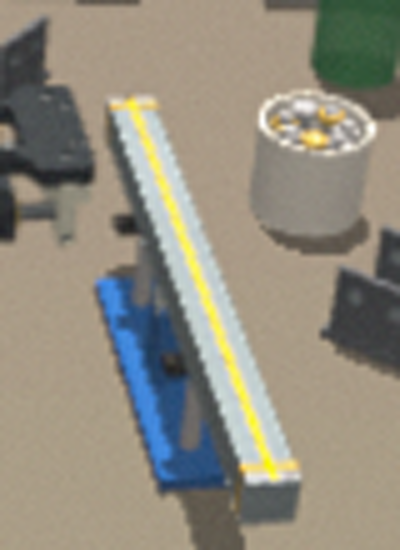

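View pics/t11c.png

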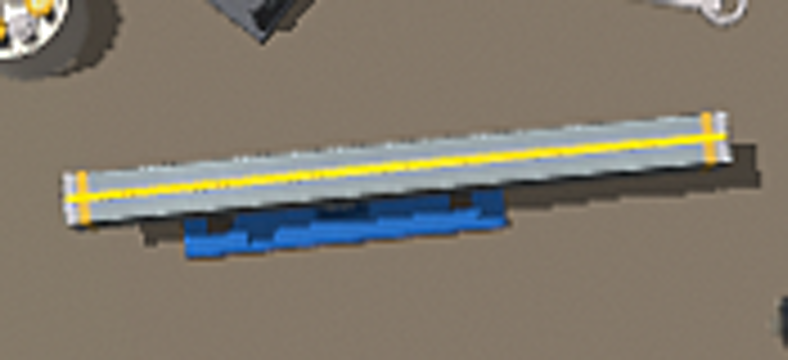

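View pics/s11.png

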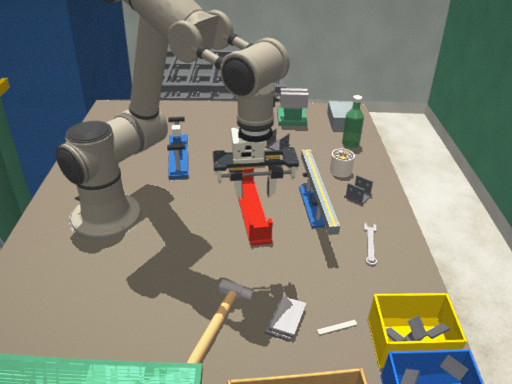

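Check that it is level by triangulating both ends, and that the alignment is right.

Run:
```python
from h import *
np.set_printoptions(precision=1,suppress=True)
s=snap('side','s12.png');t=snap('top','t12.png')
T=lambda u,v:((u+.5)/4.5-.5+160,(v+.5)/4.5-.5+110); S=lambda u,v:((u+.5)/5-.5+280,(v+.5)/5-.5+130)
a,ea=tri(t,T(66,199),s,S(130,98)); b,eb=tri(t,T(725,137),s,S(274,478)); d=b-a
print(a,ea,b,eb,np.linalg.norm(d),'yaw',np.degrees(np.arctan2(d[1],d[0])),'tilt',np.degrees(np.arcsin(d[2]/np.linalg.norm(d))))
e=atz(t,*T(66,199),117.5),atz(t,*T(725,137),117.5);f=e[1]-e[0];print(np.linalg.norm(f),np.degrees(np.arctan2(f[1],f[0])),(e[0]+e[1])/2)
d=cv2.absdiff(cv2.imread('pics/s11.png'),cv2.imread('pics/s12.png'));print((d[130:240,280:360]>25).sum())
for l in ['bracket_a','plates','wrench','bolt_tin','hammer','stone']: print(l,[(w(t,r['position']),round(r['score'],2)) for r in spot_point('top',l)][:2])
```

```text
[628.4 218.5 117.8] 2.1253624315800637 [ 669.9 -175.8  118.5] 1.1171743399291996 396.4675492574444 yaw -83.99360276513185 tilt 0.09402346845612887
396.6846940013363 -84.04905476390955 [650.1  21.3 117.5]
89
bracket_a [(array([546.4, 441.5,  -0.4]), 0.85), (array([807.7, 117.5,   1.1]), 0.68)]
plates [(array([ 532.2, -397.6,    3. ]), 0.57)]
wrench [(array([ 799.4, -116.2,    2.6]), 0.65)]
bolt_tin [(array([769.3, 271.2,   0.3]), 0.69)]
hammer [(array([ 366.9, -417.2,   -1.3]), 0.67)]
stone [(array([ 658.5, -418.3,    1. ]), 0.61)]
```

```bash
python3 -c "
from plant import *
print(close_job())"
```

```text
the job is handed in; nothing more can be done
None
```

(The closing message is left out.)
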